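# Check-weigh a delivery of boxed fasteners on the stockroom bench

## Task

Book this delivery in on the bench scale: tilt the weight display back until it leans at 60 degrees above the bench, let go and see that it holds; then, with nothing on the platform, twist the selector anticlockwise to its stop to zero the scale and let it spring back. Put all the cream cartons with the orange band on the platform together, let go of them, twist the selector clockwise to its stop to record the weight and let it spring back, then move every carton into the blue stock bin. Do not lean on the scale, leave the display at 60 degrees, and leave the other things on the bench alone.

Things in the scene. Friction and masses are not known exactly. Their poses are not given: they have to be found in the camera images.
- carton1: delivery carton: closed cream cardboard box with an orange band round one end, 80 mm (its x) x 50 mm (its y) x 40 mm (its z), about 0.2 to 0.4 kg, rigid. Origin at its centre. Starts lying flat on the bench, 50 mm width free to grip. There are 2 to 4 of these in a delivery; one that is absent has no pose.
- carton2: delivery carton: closed cream cardboard box with an orange band round one end, 80 mm (its x) x 50 mm (its y) x 40 mm (its z), about 0.2 to 0.4 kg, rigid. Origin at its centre. Starts lying flat on the bench, 50 mm width free to grip. There are 2 to 4 of these in a delivery; one that is absent has no pose.
- carton3: delivery carton: closed cream cardboard box with an orange band round one end, 80 mm (its x) x 50 mm (its y) x 40 mm (its z), about 0.2 to 0.4 kg, rigid. Origin at its centre. Starts lying flat on the bench, 50 mm width free to grip. There are 2 to 4 of these in a delivery; one that is absent has no pose.
- carton4: delivery carton: closed cream cardboard box with an orange band round one end, 80 mm (its x) x 50 mm (its y) x 40 mm (its z), about 0.2 to 0.4 kg, rigid. Origin at its centre. Starts lying flat on the bench, 50 mm width free to grip. There are 2 to 4 of these in a delivery; one that is absent has no pose.
- indicator: desk bracket that carries the weight display, fixed to the bench: dark steel foot 100 x 176 x 8 mm, mostly behind the hinge, and two upright cheeks (outer faces 88 mm either side of the middle). Origin under the hinge, on the bench; its -x axis points to the user, its y axis runs along the hinge. Each cheek has a round fan plate of 48 mm radius about the hinge, with a mark each 15 degrees; the mark at 60 degrees above the bench is longer and red.
- display_hinge (a point): centre of the display's hinge axis, 75 mm above the bench; axes as indicator.
- display_edge (a point): middle of the far (upper) edge of the display housing, 110 mm from the hinge axis, half-way through its thickness. Site axes turn with the housing: x points from the hinge to this edge, z out of the screen. The housing is light grey, 160 mm wide, 28 mm thick, and runs from 15 mm below the hinge to this edge.
- display (a joint): angle of the display above the bench, rad: 0 lying flat with the screen up, 1.571 upright with the screen towards the robot's base, 1.92 leaning forward against its stop. A friction hinge: it stays where it is left, and takes about 0.6 N m to move (5 to 6 N at the upper edge), either way.
- switch_box: grey box 85 x 85 x 59 mm fixed to the bench, with the selector on top. Origin centre of its underside.
- selector_grip (a point): point on the selector's vertical axis at the height to grip, 82 mm above the bench. The selector is a black bar grip 42 mm long (along the box's x at rest), 13 mm wide and 27 mm high, from 66 to 93 mm above the bench; it turns about the vertical. Site axes are those of the box and do not turn with the bar.
- selector (a joint): turn of the selector, rad: 0 at rest in the middle, positive clockwise seen from above, stops at -0.785 (45 degrees anticlockwise: zero, blue mark) and +0.785 (45 degrees clockwise: record, green mark). A spring (0.15 N m per rad) brings it back to the middle when let go.
- scale: bench scale fixed to the bench: square stainless platform 240 x 240 mm, top 70 mm above the bench, on a grey housing. Origin centre of its underside.
- platform (a point): centre of the platform's top surface; axes as the scale, z up, x and y along the platform's sides.
- stock_bin: blue open-topped stacking bin fixed to the bench, 220 mm (its x) x 232 mm (its y) outside, 4 mm walls and floor, 75 mm high; the front wall and the front ends of the sides (its -x) are 49 mm high. Origin centre of its underside.
- bin_floor (a point): centre of the stock bin's inner floor, 4 mm above the bench; axes as the bin. Inside it measures 212 x 224 mm.
- jar: bystander, to be left alone: clear screw-top jar, 60 mm across, 85 mm high. Origin centre of its underside.
- wrench: bystander, to be left alone: steel wrench, 140 mm long, lying flat. Origin centre of its underside.
- bolt: bystander, to be left alone: one large steel bolt, 63 mm long, lying on the bench. Origin on the bench under the joint of head and shank.
- green_bin: bystander, to be left alone: small green stacking bin of screws, 140 x 100 x 60 mm. Origin centre of its underside.
- kraft_box: bystander, to be left alone: plain brown box, 90 x 70 x 50 mm. Origin centre of its underside.
Not all that is in view belongs to the job. Leave any yellow look-alike of the switch_box alone. What is shaped like the carton3 but purple is not meant.

How it is judged:
By the outcome, as a careful person would: the job done as asked, in the order asked, and still so for the second after the job is handed in, with the robot touching nothing.
Of carton1, carton2, carton3, carton4 only 2 to 4 are there at a start; the rules pass over those that are not, and their reading is None.
At some moment in a run one of carton1, carton2, carton3, carton4 may be knocked a few centimetres aside while the robot is not near it.
Once in a run the grip may slacken for a moment while it holds something.
It also fails if it takes over 210 s, if anything falls off the work surface, if the arm or the gripper's body presses on something with over 40 N, if the wrist force passes 120 N, or if a joint passes its speed limit or range.

## Robot

A 7-joint arm with a two-finger parallel gripper is mounted at the origin on the work surface. World frame = base frame: x ahead of the robot, y to its left, z up, the work surface at z = 0. Lengths are in m, angles in rad, forces in N, time in s.
With the tool pointing down it reaches from about 0.4 to 0.875 m from the base axis. Payload 6.5 kg.
Tool frame: the origin (TCP) lies at the very end of the fingers, on their centre line; the grasp point (between the pads) lies 19 mm behind it; z points along the fingers, y is the direction in which the jaws open and shut (so a half turn about z gives the same grasp; the last joint's range is limited). The gripper opens to 85 mm and grips with 20 to 120 N. Pads are 22 mm wide; open, the fingers measure 114 mm over their backs; the gripper's body (76 mm by 85 mm) begins 54 mm behind the grasp point. The pads swing forward as they close: fully open they stand 13 mm farther back than shut.
Start: joints at [-1.176, 0.536, -0.004, 1.538, 0.003, 1.067, -0.071], TCP at [0.289, 0.582, 0.231] pointing down, gripper open.
Joint ranges: [-2.7, 2.7], [-0.37, 2.16], [-1.27, 1.26], [0.24, 2.4], [-1.31, 4.45], [0.19, 1.91], [-2.76, 2.76]. Speed limits (rad/s): [2.39, 2.39, 3.14, 3.14, 3.14, 3.14, 3.14].

## Interface

Orientations are given as a rotation vector (axis times angle).
In Python, from bench import env gives the robot as it stands. The module is installed in compiled form; this text tells all that it offers. Calls block until the motion is done:
- env.goto(position, orientation): joint-space move of the TCP to a pose.
- env.move_l(position, rot=None, rate=0.15, guard=None): straight line of the TCP; rot=None keeps the orientation; rate is the mean speed in m/s. With guard (N) it stops when the force on the tool has changed by that much, and returns True; else False.
- env.set_joints(angles): joint-space move.
- env.gripper_to(opening, force=None): finger opening in m; force is the grip in N (None keeps the last); returns when the fingers have stopped.
- env.wait(seconds).
- env.inverse_kinematics(position, orientation): joint angles nearest the present ones, or None.
- env.sense(): the state.
- env.grab_frame(name): name is "scene" or "top" or "wrist"; returns the picture (420x560x3 uint8, blue, green, red); there is no depth.
- env.calibration(name): a dict with "fx", "fy", "cx", "cy" (pixels), "camera_from_world" (4x4, takes a point from world to camera coordinates). Camera axes: x right, y up, looking along -z (the intrinsics and any distortion apply to the point x, -y, -z); pixel columns grow to the right and rows downward; lengths in m; the calibration is good to about 2 mm. The wrist camera is an equidistant fisheye: a pixel r from the principal point sees the ray r / f radians off the axis. A picture is of the moment at which its call begins: read the wrist's pose just before it. calibration takes no time and is no camera call; for the wrist camera it gives the pose at the moment of the call.
A pose or a line that the arm cannot do raises env.Unreachable and nothing moves.
- env.job_done(): hands the job in, once; it reports no verdict.
The state is a dict: "clock": time; "joint_positions": joint angles; "joint_vel": joint speeds; "joint_torque": joint torques, N m; "tcp_pos": TCP position; "orientation": TCP orientation; "ft_force": force on the tool from outside, world axes, zero at the start; "wrist_torque": the same for the moment, N m; "width": finger opening in m.
Only numpy, scipy, OpenCV 4.12 (cv2) and the standard library are available. Lean on these libraries where they do the work, as an engineer would, in place of code of your own. Each camera call takes 0.05 s, during which the arm holds its last target.

## Working session

There is one attempt and no reset: what is moved stays moved. The work goes in short steps, each a Python script; the robot and the scene stay as the last script left them, time stands still between calls to the robot, and variables do not carry over. Pictures are saved under pics/ and viewed, and the job is handed in when it is done.

```bash
mkdir -p pics; ls; python3 - <<'E'
from bench import env
import cv2,numpy as np
np.set_printoptions(precision=4,suppress=True)
s=env.sense();print(s)
for n in ["scene","top","wrist"]:
    c=env.calibration(n);print(n,c)
    f=env.grab_frame(n);cv2.imwrite(f"pics/a_{n}.png",f)
E
```

```text
pics
{'clock': 0.0, 'joint_positions': array([-1.1762,  0.5372, -0.0044,  1.5389,  0.0026,  1.0673, -0.0712]), 'joint_vel': array([ 0.0007,  0.0001, -0.0016,  0.0009, -0.0009, -0.0011, -0.0004]), 'joint_torque': array([ -0.0006, -58.3412,   1.0483, -25.9094,   0.0122,   0.0096,
         0.    ]), 'tcp_pos': array([0.2888, 0.5816, 0.2304]), 'orientation': array([-0.7173, -3.0583,  0.0028]), 'ft_force': array([ 0.9781, -0.1886,  0.2639]), 'wrist_torque': array([ 0.0089, -0.0131, -0.0217]), 'width': 0.08513570993164318}
scene {'fx': 469.80438218844364, 'fy': 469.80438218844364, 'cx': 281.460312090878, 'cy': 204.05453420039638, 'camera_from_world': array([[-0.6837,  0.7295, -0.0198,  0.2926],
       [-0.4269, -0.3779,  0.8215,  0.2109],
       [ 0.5918,  0.5702,  0.5698, -1.7035],
       [ 0.    ,  0.    ,  0.    ,  1.    ]])}
top {'fx': 526.6017481297181, 'fy': 526.6017481297181, 'cx': 285.0907602812946, 'cy': 213.97280085384477, 'camera_from_world': array([[-0.0445, -0.999 ,  0.0009,  0.1169],
       [ 0.9773, -0.0434,  0.2074, -0.5479],
       [-0.2072,  0.0102,  0.9782, -1.247 ],
       [ 0.    ,  0.    ,  0.    ,  1.    ]])}
wrist {'fx': 325.19226210127806, 'fy': 325.19226210127806, 'cx': 280.021883033757, 'cy': 206.26797433185718, 'camera_from_world': array([[ 0.445 ,  0.8955, -0.0016, -0.6503],
       [-0.8607,  0.4272, -0.2771,  0.0348],
       [-0.2474,  0.1246,  0.9609, -0.3789],
       [ 0.    ,  0.    ,  0.    ,  1.    ]])}
```

View pics/a_scene.png

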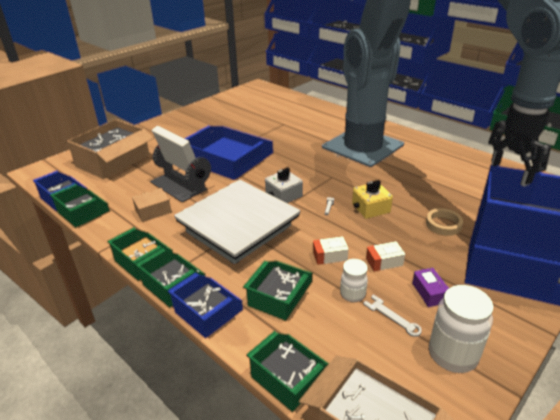

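View pics/a_top.png

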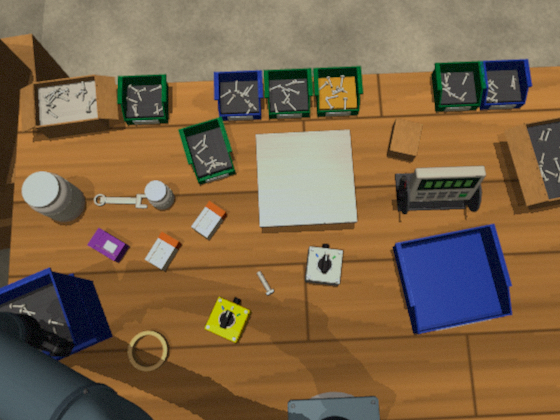

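View pics/a_wrist.png

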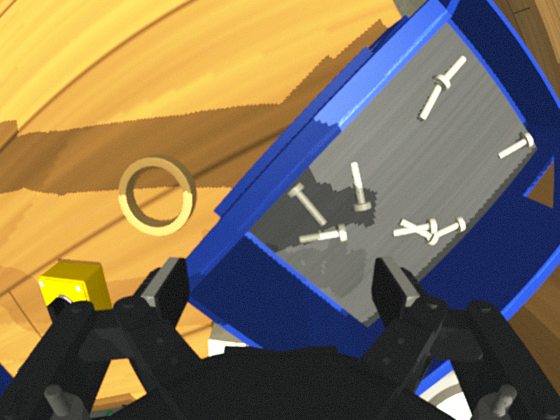

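The top view shows two cream cartons with an orange band at about (208,220) and (162,250). The purple look-alike is at (107,245). The empty blue stock bin is at (453,280), the display at (440,188), the grey switch box at (324,264), its yellow look-alike at (228,318), and the platform at (305,178). The arm may be hiding something at lower left.

```bash
cat > h.py <<'E'
import numpy as np, cv2
from bench import env
from scipy.spatial.transform import Rotation as R
np.set_printoptions(precision=4,suppress=True)
def ray(n,uv,c=None):
    c=c or env.calibration(n); M=c["camera_from_world"]; Rm=M[:3,:3]; o=-Rm.T@M[:3,3]
    x=(uv[0]-c["cx"])/c["fx"]; y=(uv[1]-c["cy"])/c["fy"]
    if n=="wrist":
        r=np.hypot(x,y); k=np.tan(r)/r if r>1e-9 else 1; 
        d=np.array([x/r*np.sin(r),y/r*np.sin(r),np.cos(r)]) if r>1e-9 else np.array([0,0,1.])
    else: d=np.array([x,y,1.])
    d=np.array([d[0],-d[1],-d[2]])
    return o,Rm.T@d
def onz(n,uv,z,c=None):
    o,d=ray(n,uv,c); return o+d*(z-o[2])/d[2]
def proj(n,p,c=None):
    c=c or env.calibration(n); M=c["camera_from_world"]; q=M[:3,:3]@np.asarray(p,float)+M[:3,3]
    x,y,z=q[0],-q[1],-q[2]
    if n=="wrist":
        rr=np.hypot(x,y); th=np.arctan2(rr,z); x,y=x/rr*th,y/rr*th
    else: x,y=x/z,y/z
    return np.array([c["fx"]*x+c["cx"],c["fy"]*y+c["cy"]])
def tri(a,b):
    (o1,d1),(o2,d2)=a,b
    d1=d1/np.linalg.norm(d1);d2=d2/np.linalg.norm(d2)
    A=np.stack([d1,-d2],1);t=np.linalg.lstsq(A,o2-o1,rcond=None)[0]
    p,q=o1+d1*t[0],o2+d2*t[1]; return (p+q)/2,np.linalg.norm(p-q)
def crop(f,x0,y0,x1,y1,k,name):
    c=cv2.resize(f[y0:y1,x0:x1],None,fx=k,fy=k,interpolation=cv2.INTER_CUBIC); cv2.imwrite("pics/"+name,c)
def down(yaw):
    """tool z down; jaw (tool y) at world angle yaw"""
    y=np.array([np.cos(yaw),np.sin(yaw),0]);z=np.array([0,0,-1.]);x=np.cross(y,z)
    return R.from_matrix(np.stack([x,y,z],1)).as_rotvec()
def comps(n,f,lo,hi,z,amin=40):
    m=cv2.inRange(cv2.cvtColor(f,cv2.COLOR_BGR2HSV),np.array(lo),np.array(hi))
    k,l,st,ce=cv2.connectedComponentsWithStats(m)
    for i in range(1,k):
        if st[i,4]>=amin: print(st[i],ce[i],onz(n,ce[i],z))
E
python3 - <<'E'
import cv2
from h import crop
t=cv2.imread("pics/a_top.png")
crop(t,70,190,250,290,4,"b1.png");crop(t,380,130,520,340,2.8,"b2.png");crop(t,240,120,370,300,3.3,"b3.png")
E
python3 - <<'E'
from h import *
t=cv2.imread("pics/a_top.png");s=cv2.imread("pics/a_scene.png")
print("orange top");comps("top",t,(3,170,150),(14,255,255),.03)
print("orange scene");comps("scene",s,(0,170,120),(14,255,255),.03)
E
```

```text
orange top
[205 201  20  16 137] [214.8686 208.0876] [0.5815 0.2694 0.03  ]
[158 231  21  16 145] [167.8414 238.3517] [0.5091 0.3884 0.03  ]
orange scene
[314 240   9  24 133] [318.3985 251.4436] [0.5862 0.2766 0.03  ]
[367 247  13  24 139] [374.2446 257.1367] [0.511  0.3928 0.03  ]
```

View pics/b1.png

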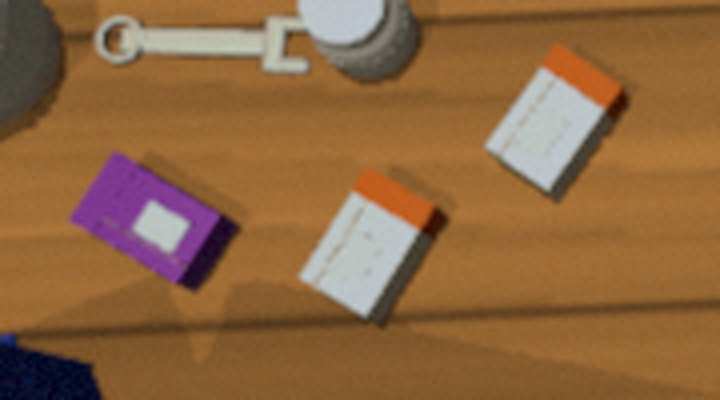

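View pics/b2.png

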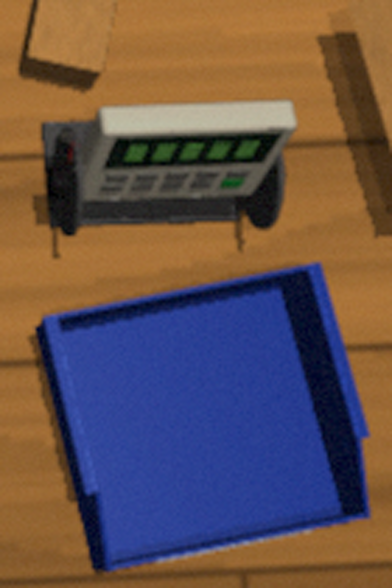

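View pics/b3.png

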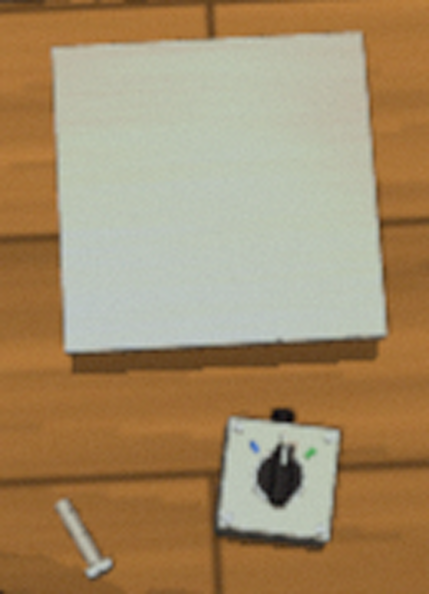

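```bash
python3 - <<'E'
from h import *
s=cv2.imread("pics/a_scene.png")
crop(s,135,110,225,205,7,"c1.png")
crop(s,250,150,310,215,7,"c2.png")
for n in["top","scene"]:
  print(n,ray(n,(0,0))[0])
E
```

```text
top [0.2824 0.1057 1.3334]
scene [1.2982 0.8375 0.8032]
```

View pics/c1.png

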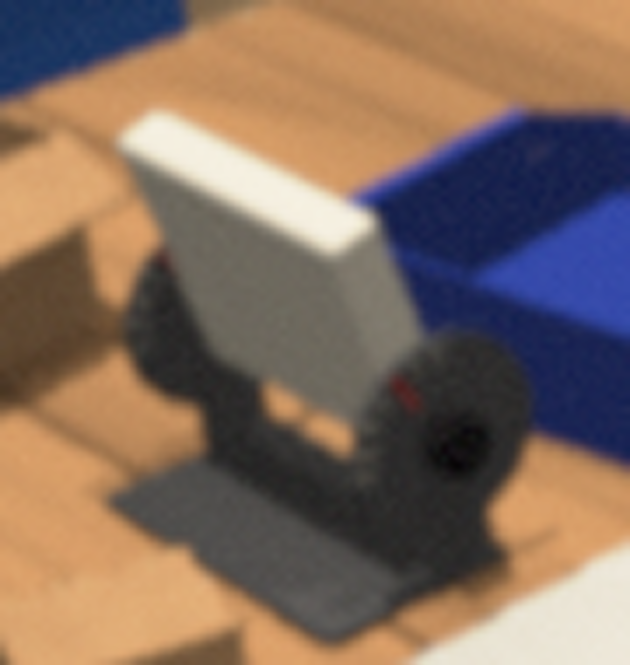

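View pics/c2.png

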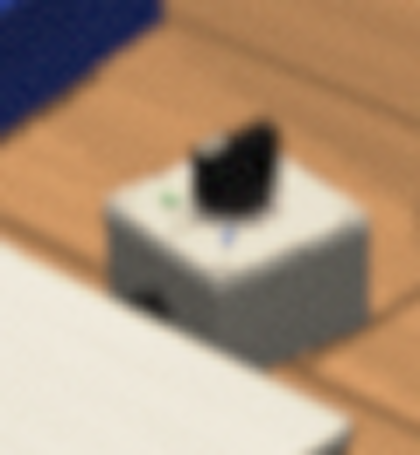

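```bash
cat > disp.py <<'E'
from h import *
T=lambda p:(p[0]/2.8+380,p[1]/2.8+130)
S=lambda p:(p[0]/7+135,p[1]/7+110)
P={}
for k,a,b in [("+y+x",(100,108),(335,255)),("-y+x",(293,100),(120,143)),("-y-x",(297,125),(155,110)),("+y-x",(103,135),(378,212))]:
    P[k],e=tri(ray("top",T(a)),ray("scene",S(b)));print(k,P[k],e)
c=sum(P.values())/4;print("edge",c)
h=(P["+y+x"]+P["+y-x"]-P["-y+x"]-P["-y-x"])/2;print("hinge dir",np.linalg.norm(h),np.degrees(np.arctan2(-h[0],h[1])))
th=P["+y+x"]+P["-y+x"]-P["+y-x"]-P["-y-x"];print("thick",th/2,np.linalg.norm(th/2))
hz=onz("scene",S((460,445)),.075);print("hub scene z.075",hz)
print("edge from hinge height",np.degrees(np.arcsin((c[2]-.075)/.11)))
print("bin")
# bin top rim back corners (z .075): b2 (40,322) (320,265) ; front corners z .049: (100,570),(370,515)
B=[onz("top",T(p),z) for p,z in [((40,325),.075),((320,265),.075),((370,515),.049),((103,570),.049)]]
for b in B:print(b)
print("platform");C=lambda p:(p[0]/3.3+240,p[1]/3.3+120)
Q=[onz("top",C(p),.07) for p in [(53,47),(361,33),(386,337),(66,353)]]
for b in Q:print(b)
print(sum(Q)/4)
print("switch")
Q=[onz("top",C(p),.059) for p in [(229,417),(340,430),(330,543),(217,535)]]
for b in Q:print(b)
print(sum(Q)/4); print("knob",onz("top",C((280,473)),.09),onz("top",C((280,415)),.03))
E
python3 disp.py
```

```text
+y+x [ 0.6197 -0.209   0.1726] 0.0042971276382216565
-y+x [ 0.6186 -0.367   0.1734] 0.005994681186866464
-y-x [ 0.5968 -0.3662  0.1809] 0.0018348487047061461
+y-x [ 0.5951 -0.2076  0.1828] 0.0012983419826906903
edge [ 0.6075 -0.2875  0.1774]
hinge dir 0.15825189195991762 0.10648171018816918
thick [ 0.0232 -0.0011 -0.0089] 0.024845242036580648
hub scene z.075 [ 0.5858 -0.1843  0.075 ]
edge from hinge height 68.6310950036142
bin
[ 0.4581 -0.1669  0.075 ]
[ 0.4998 -0.4147  0.075 ]
[ 0.2855 -0.4406  0.049 ]
[ 0.2499 -0.2077  0.049 ]
platform
[0.7595 0.1569 0.07  ]
[ 0.7604 -0.0802  0.07  ]
[ 0.5218 -0.082   0.07  ]
[0.5203 0.1552 0.07  ]
[0.6405 0.0375 0.07  ]
switch
[0.4688 0.0368 0.059 ]
[ 0.4555 -0.0446  0.059 ]
[ 0.373  -0.0317  0.059 ]
[0.3825 0.0503 0.059 ]
[0.42   0.0027 0.059 ]
knob [0.4222 0.0041 0.09  ] [ 0.4729 -0.0034  0.03  ]
```

```bash
python3 - <<'E'
from h import *
s=env.sense();M=env.calibration("wrist")["camera_from_world"];Rt=R.from_rotvec(s["orientation"]).as_matrix()
Rc=M[:3,:3].T;o=-Rc@M[:3,3]
print("cam in tool",Rt.T@(o-s["tcp_pos"]));print(Rt.T@Rc); print(Rt)
for yaw in [np.pi/2,-np.pi/2]:
  for p in [(.5,-.29,.32),(.55,-.29,.25),(.42,0,.2)]:
    print(yaw,p,env.inverse_kinematics(p,down(yaw)))
E
```

```text
cam in tool [ 0.0713  0.0012 -0.1422]
[[-0.0004  0.9609  0.2769]
 [ 1.      0.0004  0.0001]
 [-0.      0.2769 -0.9609]]
[[-0.8957  0.4446 -0.0005]
 [ 0.4446  0.8957 -0.0013]
 [-0.0001 -0.0013 -1.    ]]
1.5707963267948966 (0.5, -0.29, 0.32) [-0.2131  0.4444  0.9165  1.6682 -0.3724  1.2152  2.3595]
1.5707963267948966 (0.55, -0.29, 0.25) [-0.0329  0.5346  0.6432  1.6272 -0.3504  1.0978  2.2757]
1.5707963267948966 (0.42, 0, 0.2) [-0.3633  0.189   0.287   2.1575 -0.0739  0.804   1.5409]
-1.5707963267948966 (0.5, -0.29, 0.32) [-0.2835  0.4942  1.0436  1.6713 -0.4485  1.239  -0.7123]
-1.5707963267948966 (0.55, -0.29, 0.25) [-0.2632  0.6939  1.0625  1.6395 -0.643   1.199  -0.6246]
-1.5707963267948966 (0.42, 0, 0.2) [-0.8308  0.243   0.8373  2.1785 -0.2483  0.8142 -1.4068]
```

```bash
cat >> h.py <<'E'
def tool(z,y):
    z=np.asarray(z,float);z/=np.linalg.norm(z);y=np.asarray(y,float);y=y-z*(y@z);y/=np.linalg.norm(y)
    return R.from_matrix(np.stack([np.cross(y,z),y,z],1)).as_rotvec()
def snap(n,name):
    c=env.calibration(n);f=env.grab_frame(n);cv2.imwrite("pics/"+name,f)
    np.save("pics/"+name+".npy",c,allow_pickle=True);return f,c
def loadc(name): return cv2.imread("pics/"+name),np.load("pics/"+name+".npy",allow_pickle=True).item()
E
python3 - <<'E'
from h import *
env.move_l(env.sense()["tcp_pos"]+[0,0,.12],rate=.25)
for a in (50,35,20):
  for p in [(.58,-.08,.22),(.58,-.12,.25),(.58,-.15,.28)]:
    o=tool((0,-np.sin(np.radians(a)),-np.cos(np.radians(a))),(1,0,0))
    q=env.inverse_kinematics(p,o);print(a,p,q)
    if q is not None: break
  if q is not None: break
env.goto(p,o)
snap("wrist","d1.png");snap("top","d1t.png");snap("scene","d1s.png");print(env.sense()["clock"])
E
```

```text
50 (0.58, -0.08, 0.22) [-0.7903  0.7076  0.5992  1.777   0.5266  1.0777 -0.5923]
3.4833
```

View pics/d1.png

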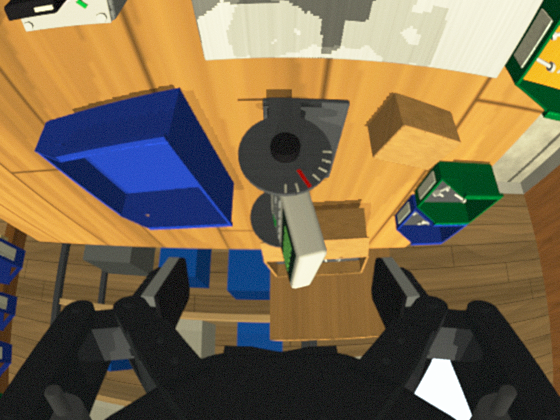

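View pics/d1t.png

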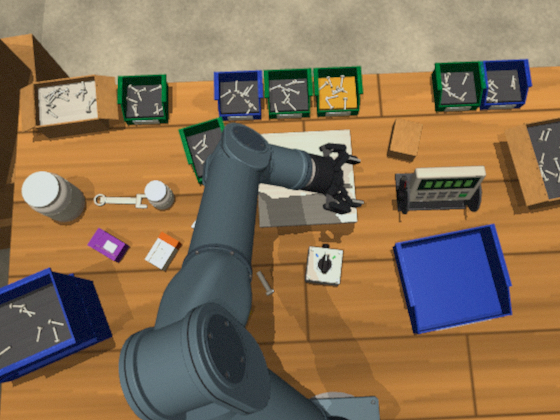

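View pics/d1s.png

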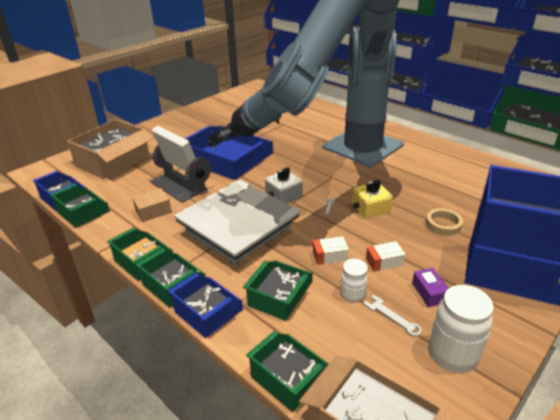

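Two cream cartons remain the only ones. The area the arm was hiding is clear and holds only the bolt bin. The wrist view shows the hub at (285,148), the red 60° mark at (304,178), and the housing leaning more upright than the mark.

```bash
python3 - <<'E'
from h import *
f,c=loadc("d1.png");crop(f,225,85,365,295,2.8,"e1.png")
E
```

```text
(no output)
```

View pics/e1.png

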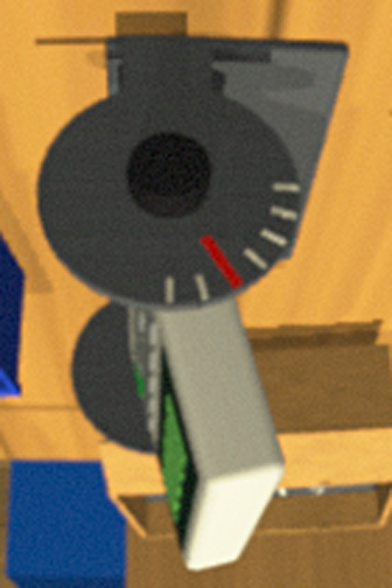

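```bash
cat > ang.py <<'E'
from h import *
def ony(uv,y,c):
    o,d=ray("wrist",uv,c);return o+d*(y-o[1])/d[1]
def rimfit(pts,yp,c):
    P=np.array([ony(p,yp,c) for p in pts])[:,[0,2]]
    A=np.c_[2*P,np.ones(len(P))];s=np.linalg.lstsq(A,(P**2).sum(1),rcond=None)[0]
    return s[:2],np.sqrt(s[2]+s[:2]@s[:2])
E
python3 - <<'E'
from ang import *
f,c=loadc("d1.png");E=lambda p:(p[0]/2.8+225-.18,p[1]/2.8+85-.18)
rim=[E(p) for p in [(38,190),(301,185),(55,250),(100,290),(165,307),(55,135),(260,118),(290,230),(240,290)]]
for yc in (-.2825,-.2875,-.2925):
    ctr,r=rimfit(rim,yc+.088,c);print(yc,"hinge",ctr,"r",r)
    a=ony(E((204,237)),yc+.088,c);b=ony(E((238,284)),yc+.088,c)
    print(" red dir",np.degrees(np.arctan2(b[2]-ctr[1],b[0]-ctr[0])),np.degrees(np.arctan2(a[2]-ctr[1],a[0]-ctr[0])),np.degrees(np.arctan2(b[2]-a[2],b[0]-a[0])))
    F=[ony(E(p),yc+.08,c) for p in [(160,320),(200,475),(235,310),(281,465)]]
    for i in (0,2): print(" side",np.degrees(np.arctan2(F[i+1][2]-F[i][2],F[i+1][0]-F[i][0])),F[i+1])
    m=(F[1]+F[3])/2;print(" edge->hinge",m,np.hypot(m[0]-ctr[0],m[2]-ctr[1]),np.degrees(np.arctan2(m[2]-ctr[1],m[0]-ctr[0])), "thick",np.linalg.norm(F[1]-F[3]))
E
```

```text
-0.2825 hinge [0.585 0.077] r 0.047264103290505614
 red dir 59.220868855235 59.48043500287328 58.92818737513334
 side 76.975931031092 [ 0.5945 -0.2025  0.1801]
 side 76.71838209609555 [ 0.6206 -0.2025  0.177 ]
 edge->hinge [ 0.6076 -0.2025  0.1786] 0.10402490521450677 77.44233675046246 thick 0.026277058211360643
-0.2875 hinge [0.5851 0.0737] r 0.0481345163899069
 red dir 59.22086885523723 59.48043500287738 58.92818737513347
 side 76.97593103109206 [ 0.5948 -0.2075  0.1787]
 side 76.71838209609547 [ 0.6214 -0.2075  0.1756]
 edge->hinge [ 0.6081 -0.2075  0.1772] 0.10597804288960079 77.45496533960528 thick 0.026747124316941612
-0.2925 hinge [0.5852 0.0704] r 0.04900492948931125
 red dir 59.22086885523631 59.48043500287571 58.92818737513339
 side 76.9759310310921 [ 0.5951 -0.2125  0.1774]
 side 76.71838209609554 [ 0.6221 -0.2125  0.1742]
 edge->hinge [ 0.6086 -0.2125  0.1758] 0.10793118552685702 77.46713687076375 thick 0.027217190422522457
```

The display reads about 77° with its hinge at (0.585, -0.287, 0.0745), and the red mark reads 59.2–59.5°, so the method is consistent. Next I grip the upper edge flush and rotate it about the hinge.

```bash
cat > dmove.py <<'E'
from h import *
H=np.array([.585,-.287,.0745])
def dp(th,r):
    t=np.radians(th);u=np.array([np.cos(t),0,np.sin(t)])
    return H+u*r, tool(-u,(np.sin(t),0,-np.cos(t)))
E
python3 - <<'E'
from dmove import *
for th in (77.5,70,60,57):
  for r in (.20,.08):
    print(th,r,env.inverse_kinematics(*dp(th,r)))
env.move_l(env.sense()["tcp_pos"]+[0,0,.07])
env.goto(*dp(77.5,.2))
env.gripper_to(.06,force=30)
print(env.move_l(dp(77.5,.08)[0],rate=.08,guard=8),env.sense()["tcp_pos"],dp(77.5,.08)[0])
snap("wrist","f1.png");print(env.sense()["clock"],env.sense()["ft_force"])
E
```

```text
77.5 0.2 [ 0.1005  0.7436  0.4308  1.179  -0.1922  1.4704  0.4942]
77.5 0.08 [ 0.1896  0.7806  0.2558  1.3593 -0.1024  1.2239  0.4364]
70 0.2 [ 0.1325  0.8884  0.3958  0.9471 -0.1585  1.6705  0.4497]
70 0.08 [ 0.169   0.8868  0.2842  1.1988 -0.0906  1.405   0.4174]
60 0.2 None
60 0.08 [ 0.16    1.0447  0.3141  0.9621 -0.0794  1.6525  0.4036]
57 0.2 None
57 0.08 [ 0.1612  1.0963  0.3222  0.8837 -0.0766  1.7294  0.4015]
False [ 0.6027 -0.2872  0.1531] [ 0.6023 -0.287   0.1526]
7.275 [-0.2991  0.5209  0.3195]
```

View pics/f1.png

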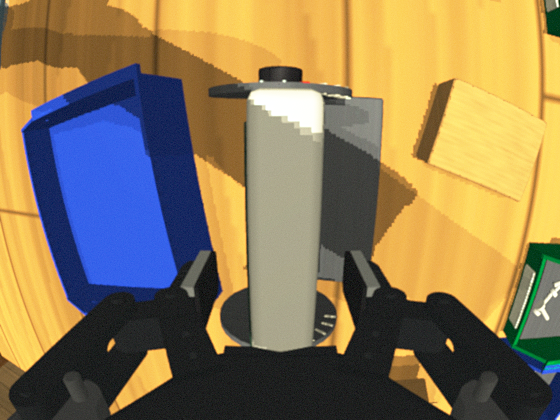

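The fingers straddle the housing's edge symmetrically (tips at (205,265) and (357,265)). I grip and rotate.

```bash
python3 - <<'E'
from dmove import *
env.gripper_to(.02,force=35);s=env.sense();print(s["width"],s["ft_force"],s["clock"])
for r in(.17,.15,.13):print(r,env.inverse_kinematics(*dp(60,r)) is not None)
for th in np.arange(76,59.4,-1.5):
    p,o=dp(th,.08);env.move_l(p,rot=o,rate=.04)
p,o=dp(60,.08);env.move_l(p,rot=o,rate=.02);env.wait(.3)
s=env.sense();print(s["tcp_pos"],p,s["ft_force"],s["wrist_torque"],s["clock"])
env.gripper_to(.06);env.wait(.2)
env.move_l(dp(60,.15)[0],rate=.08)
print(env.sense()["clock"],env.sense()["ft_force"])
E
```

```text
0.027596900526120665 [ 2.8094 -0.5503  1.9238] 7.6583
0.17 True
0.15 True
0.13 True
[ 0.6252 -0.2873  0.1441] [ 0.625  -0.287   0.1438] [ 3.1183 -0.1204  5.7362] [-0.057   0.241  -0.2609] 11.2083
12.85 [-0.3793  0.0106 -0.2854]
```

Back to the same side view to verify.

```bash
python3 - <<'E'
from dmove import *
a=np.radians(50);o=tool((0,-np.sin(a),-np.cos(a)),(1,0,0))
p,oo=dp(75,.21)
env.move_l(p,rot=oo)
env.goto((.58,-.08,.29),o);env.move_l((.58,-.08,.22))
env.gripper_to(.03)
f,c=snap("wrist","g1.png");crop(f,225,85,365,295,2.8,"g1c.png");print(env.sense()["clock"])
E
```

```text
15.7583
```

View pics/g1c.png

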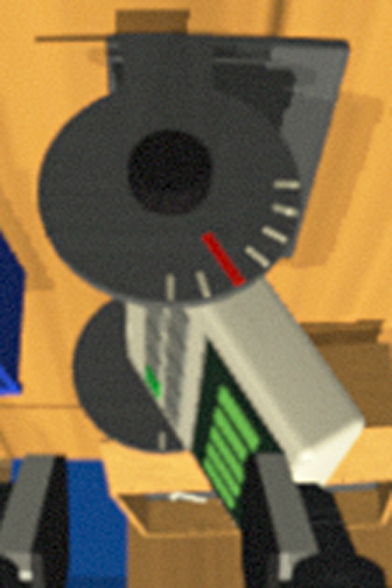

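```bash
python3 - <<'E'
from ang import *
f,c=loadc("g1.png");E=lambda p:(p[0]/2.8+225-.18,p[1]/2.8+85-.18)
yc=-.287
a=ony(E((205,235)),yc+.088,c);b=ony(E((239,283)),yc+.088,c);print("red",np.degrees(np.arctan2(b[2]-a[2],b[0]-a[0])),np.degrees(np.arctan2(b[2]-.0745,b[0]-.585)))
F=[ony(E(p),yc+.08,c) for p in [(203,315),(295,449),(265,283),(362,417)]]
for i in (0,2): print(" side",np.degrees(np.arctan2(F[i+1][2]-F[i][2],F[i+1][0]-F[i][0])),F[i+1])
m=(F[1]+F[3])/2;print(m,np.degrees(np.arctan2(m[2]-.0745,m[0]-.585)),np.hypot(m[2]-.0745,m[0]-.585))
t=env.grab_frame("top");cv2.imwrite("pics/g1t.png",t)
comps("top",t,(3,170,150),(14,255,255),.04)
E
```

```text
red 59.559479717978526 59.39214127909114
 side 58.93332190163654 [ 0.6256 -0.207   0.1711]
 side 58.76626787050297 [ 0.6491 -0.207   0.1603]
[ 0.6374 -0.207   0.1657] 60.150235547179115 0.10518021288093936
[158 231  21  16 148] [168.1959 238.5405] [0.5068 0.3854 0.04  ]
```

The display stands at about 59–60° against the red mark, which reads 59.4–59.6°, and it holds hands-free. Next is the selector on the grey box. The yellow twin at top (228,318) is not the one meant.

```bash
python3 - <<'E'
from h import *
for y0 in (81.5,-98.5):
  for z in (.17,.068):
    print(y0,z,[ (lambda q: None if q is None else q.round(2))(env.inverse_kinematics((.42,.0027,z),down(np.radians(y0+d)))) for d in (-48,0,48)])
env.move_l((.58,-.08,.30))
q=env.inverse_kinematics((.42,.0027,.20),down(np.radians(-98.5)))
env.goto((.42,.0027,.20),down(np.radians(-98.5)))
env.gripper_to(.085)
f,c=snap("wrist","k1.png");print(env.sense()["joint_positions"],env.sense()["clock"])
E
```

```text
81.5 0.17 [array([-0.7 ,  0.28,  0.68,  2.2 , -0.27,  0.74,  0.75]), array([-0.71,  0.29,  0.7 ,  2.2 , -0.27,  0.74,  1.6 ]), array([-0.29,  0.24,  0.2 ,  2.18, -0.07,  0.73,  2.22])]
81.5 0.068 [array([-0.31,  0.46,  0.24,  2.24, -0.23,  0.46,  0.7 ]), array([ 0.02,  0.45, -0.16,  2.22,  0.15,  0.47,  1.16]), array([ 0.29,  0.49, -0.48,  2.21,  0.45,  0.53,  1.73])]
-98.5 0.17 [array([-1.06,  0.5 ,  1.21,  2.21, -0.64,  0.85, -1.99]), array([-0.9 ,  0.35,  0.95,  2.21, -0.42,  0.76, -1.39]), array([-0.67,  0.28,  0.65,  2.2 , -0.25,  0.73, -0.73])]
-98.5 0.068 [array([-0.84,  0.66,  0.92,  2.27, -0.93,  0.66, -1.77]), array([-0.65,  0.54,  0.66,  2.26, -0.67,  0.54, -1.19]), array([-0.47,  0.49,  0.43,  2.25, -0.43,  0.48, -0.58])]
[-0.9945  0.3045  1.0478  2.1837 -0.3579  0.8349 -1.4404] 18.0667
```

View pics/k1.png

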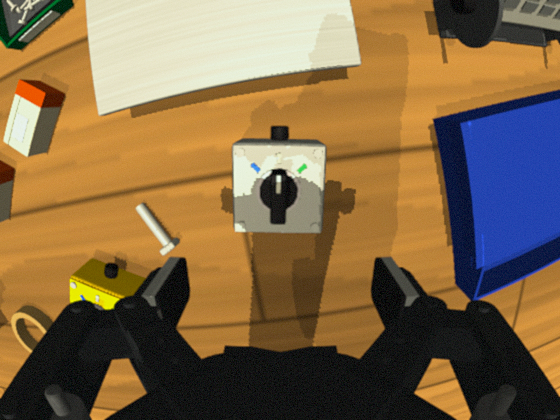

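```bash
python3 - <<'E'
from h import *
f,c=loadc("k1.png");crop(f,220,115,340,245,5,"k1c.png")
Q=[onz("wrist",p,.059,c)[:2] for p in [(233,142),(325.5,140),(326,232),(235,233)]]
print(np.array(Q),sum(Q)/4)
for i,j in((3,0),(2,1),(1,0),(2,3)):
    d=Q[j]-Q[i];print(np.degrees(np.arctan2(d[1],d[0])),np.linalg.norm(d))
E
```

```text
[[ 0.4724  0.0379]
 [ 0.4621 -0.0422]
 [ 0.3773 -0.0329]
 [ 0.3889  0.0515]] [0.4252 0.0036]
-9.23759215399184 0.08453266046725635
-6.275836002754893 0.08533775485016533
82.71812820941368 0.0808251918351241
82.15252079159268 0.08521253870453746
```

View pics/k1c.png

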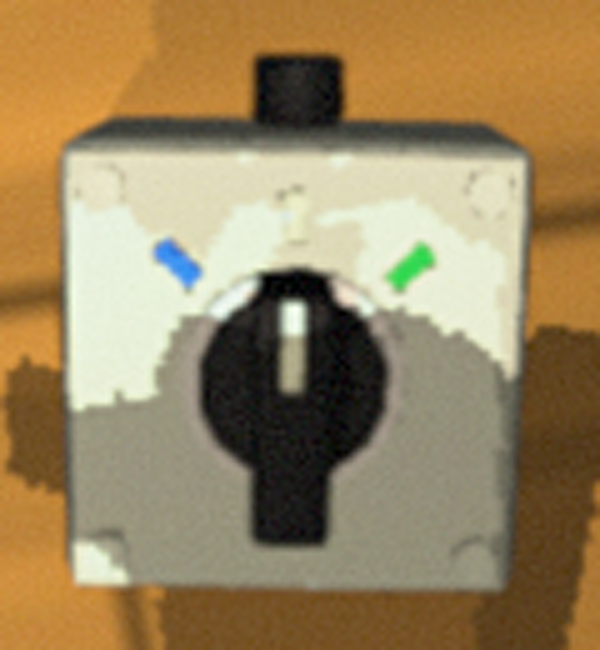

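```bash
python3 - <<'E'
from h import *
f,c=loadc("k1.png")
K=lambda p:(220+p[0]/5-.4,115+p[1]/5-.4)
Q=[onz("wrist",K(p),.059,c)[:2] for p in [(65,150),(527,155),(505,588),(75,580)]]
print(np.array(Q),sum(Q)/4)
for i,j in((3,0),(2,1),(1,0),(2,3)):
    d=Q[j]-Q[i];print(np.degrees(np.arctan2(d[1],d[0])),np.linalg.norm(d))
print("disc",onz("wrist",K((293,378)),.063,c))
g1=onz("wrist",K((292,300)),.093,c);g2=onz("wrist",K((288,545)),.093,c);print("bar",g1,g2,np.degrees(np.arctan2(*(g1-g2)[[1,0]])),(onz("wrist",K((294,268)),.093,c)+g2)/2)
E
```

```text
[[ 0.4702  0.0387]
 [ 0.4573 -0.0412]
 [ 0.3779 -0.0278]
 [ 0.3913  0.0514]] [0.4242 0.0053]
-9.182746201744372 0.07984274607920974
-9.533325422861278 0.08049545616373296
80.83196365555195 0.08087747127280798
80.36790642941617 0.0803874113175215
disc [0.4244 0.0052 0.063 ]
bar [0.4438 0.0022 0.093 ] [0.404  0.0089 0.093 ] -9.530258944392058 [0.4264 0.005  0.093 ]
```

```bash
cat > sel.py <<'E'
from h import *
AX=np.array([.4245,.005]); Y0=80.7
def twist(sign,z=.068):
    """sign +1 anticlockwise from above"""
    o=down(np.radians(Y0)); env.gripper_to(.05)
    env.move_l((*AX,z+.08),rot=o); print("guard",env.move_l((*AX,z),rate=.06,guard=8))
    s0=env.sense(); print("tcp",s0["tcp_pos"],s0["ft_force"])
    env.gripper_to(.005,force=30); s=env.sense();print("w",s["width"],s["ft_force"],s["wrist_torque"])
    for d in (15,30,40,44,46,48):
        env.move_l((*AX,z),rot=down(np.radians(Y0+sign*d)),rate=.03); s=env.sense()
        print(d,s["wrist_torque"],s["ft_force"],s["clock"])
    env.wait(.2)
E
python3 - <<'E'
from sel import *
env.set_joints([-.01,.25,0,2.15,0,.74,1.2])
print(env.sense()["tcp_pos"])
env.move_l((*AX,.17),rot=down(np.radians(Y0)))
print([ (lambda q: None if q is None else q.round(2))(env.inverse_kinematics((*AX,.068),down(np.radians(Y0+d)))) for d in (-48,0,48)])
twist(1)
f,c=snap("wrist","k2.png");snap("scene","k2s.png");snap("top","k2t.png")
E
```

```text
[ 0.4271 -0.0407  0.1728]
[array([-0.16,  0.45,  0.05,  2.22, -0.05,  0.47,  0.5 ]), array([-0.07,  0.45, -0.05,  2.22,  0.05,  0.47,  1.24]), array([ 0.02,  0.46, -0.16,  2.21,  0.15,  0.48,  1.98])]
guard False
tcp [0.4248 0.005  0.0683] [-0.7171 -0.3819 -0.3574]
w 0.012407892244207479 [-1.1249 -3.4137  6.0406] [-0.673   0.2406 -0.0178]
15 [-0.5444  0.3078 -0.011 ] [-0.5706 -2.6882  5.0776] 23.825
30 [-0.4774  0.3549 -0.0816] [-1.732  -2.9258  5.6271] 24.2333
40 [-0.3803  0.3655 -0.1522] [-1.2568 -1.4618  5.5165] 24.5583
44 [-0.3895  0.4042 -0.0852] [-1.479  -2.3863  6.0258] 24.8083
46 [-0.3177  0.3708 -0.5103] [-1.9276 -1.7181  6.4298] 25.0583
48 [-0.331   0.4755 -1.0628] [-1.0093 -2.1979  7.7861] 25.3083
```

View pics/k2.png

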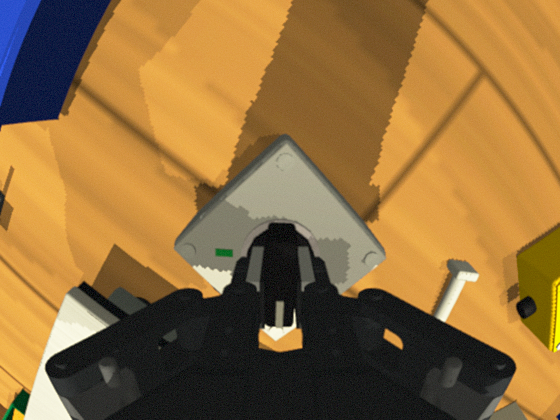

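The moment about z rises sharply from 46° (-0.5, then -1.06 N m), so the stop is reached with the bar held at 45°. I release it and check that it springs back.

```bash
python3 - <<'E'
from sel import *
env.gripper_to(.07);env.wait(.6)
env.move_l((*AX,.20),rate=.15);env.wait(.2)
env.move_l((*AX,.20),rot=down(np.radians(Y0)),rate=.15)
f,c=snap("wrist","k3.png");t,_=snap("top","k3t.png");print(env.sense()["clock"])
comps("top",t,(3,170,150),(14,255,255),.04)
E
```

```text
29.1667
[205 200  20  17 142] [214.9296 207.9789] [0.5795 0.268  0.04  ]
[158 231  21  16 149] [168.0134 238.4228] [0.5071 0.3858 0.04  ]
```

View pics/k3.png

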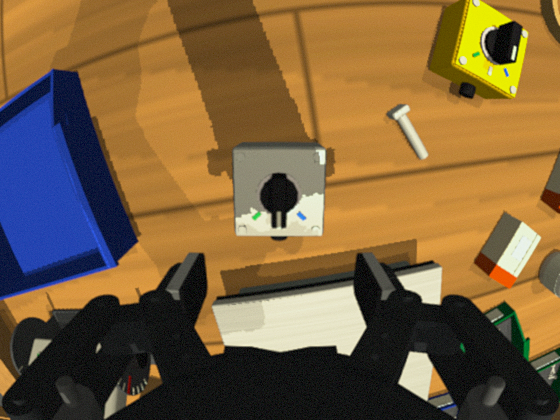

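View pics/k3t.png

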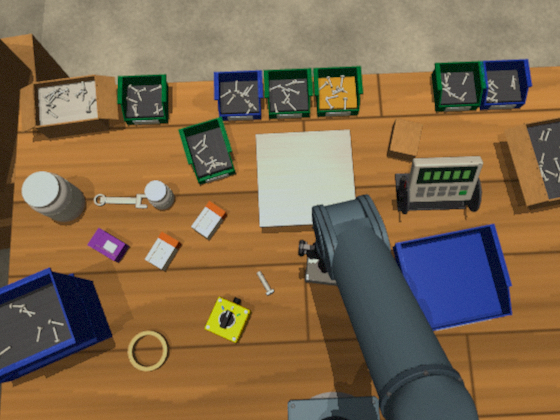

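The selector is back at its middle and the table shows exactly two cartons, at (208,220) and (162,250). I measure their top faces.

```bash
cat > cart.py <<'E'
from h import *
def cartons(n,f,c=None,ztop=.04,amin=150,roi=None):
    """orange band + adjacent bright face -> centre xy, yaw(long axis towards band), size"""
    hsv=cv2.cvtColor(f,cv2.COLOR_BGR2HSV)
    org=cv2.inRange(hsv,(3,170,150),(14,255,255)); wh=cv2.inRange(hsv,(0,0,165),(179,70,255))
    out=[]
    k,l,st,ce=cv2.connectedComponentsWithStats(org)
    for i in range(1,k):
        if st[i,4]<60: continue
        m=(l==i).astype(np.uint8)
        g=cv2.dilate(m,np.ones((5,5)))
        kw,lw,sw,_=cv2.connectedComponentsWithStats(wh)
        ids=[j for j in np.unique(lw[g>0]) if j and sw[j,4]>amin and sw[j,4]<8000]
        if not ids: continue
        w=np.isin(lw,ids).astype(np.uint8)
        u=cv2.morphologyEx(w|m,cv2.MORPH_CLOSE,np.ones((5,5)))
        cn=max(cv2.findContours(u,cv2.RETR_EXTERNAL,cv2.CHAIN_APPROX_NONE)[0],key=cv2.contourArea)[:,0,:]
        P=np.array([onz(n,p,ztop,c)[:2] for p in cn],np.float32)
        (cx,cy),(a,b),_=r=cv2.minAreaRect(P); bx=cv2.boxPoints(r)
        e=bx[1]-bx[0] if np.linalg.norm(bx[1]-bx[0])>np.linalg.norm(bx[2]-bx[1]) else bx[2]-bx[1]
        o=onz(n,ce[i],ztop,c)[:2]-np.array([cx,cy])
        if e@o<0:e=-e
        out.append((np.array([cx,cy]),np.degrees(np.arctan2(e[1],e[0])),sorted((a,b)),ce[i]))
    return out
E
python3 - <<'E'
from cart import *
f,c=loadc("k3t.png")
for x in cartons("top",f,c):print(*x)
E
```

```text
[0.5543 0.2869] -37.03487 [0.05140355974435806, 0.08106693625450134] [214.9296 207.9789]
[0.4803 0.403 ] -31.98849 [0.05181025341153145, 0.08199834823608398] [168.0134 238.4228]
```

```bash
cat > pp.py <<'E'
from cart import *
def pick(xy,yaw,z=.008,opening=.068,lift=.16,force=60,ztop=.04,look=True,name="p"):
    o=down(np.radians(yaw+90)); 
    env.goto((*xy,.20+ztop-.04),o); env.gripper_to(opening,force=force)
    if look:
        env.wait(.1);f,c=snap("wrist",name+".png")
        best=[r for r in cartons("wrist",f,c,ztop=ztop,amin=300) if np.linalg.norm(r[0]-xy)<.04]
        print("wrist sees",best)
        if best:
            r=best[0]; d=(r[1]-yaw+90)%180-90
            if np.linalg.norm(r[0]-xy)<.03 and abs(d)<15: xy=(r[0]+0*np.array(xy)); yaw=yaw+d; print("refined",xy,yaw)
    o=down(np.radians(yaw+90))
    env.move_l((*xy,ztop+.04),rot=o,rate=.2)
    g=env.move_l((*xy,z),rate=.08,guard=10)
    if g: print("GUARD hit",env.sense()["tcp_pos"]); return False
    env.gripper_to(.03,force=force); s=env.sense();print("width",s["width"],s["clock"])
    f0=s["ft_force"]
    env.move_l((*xy,lift),rate=.12);env.wait(.2);s=env.sense();print("lifted w",s["width"],"df",s["ft_force"]-f0,s["clock"])
    return abs(s["width"]-.05)<.004
E
python3 - <<'E'
from pp import *
t=cv2.imread("pics/k3t.png")
print("jar",onz("top",(155,188),.085))
env.goto((.5543,.2869,.20),down(np.radians(-37+90)))
f,c=snap("wrist","l1.png")
for x in cartons("wrist",f,c,amin=300):print(*x)
print(env.sense()["joint_positions"])
E
```

```text
jar [0.6258 0.4081 0.085 ]
[0.4801 0.4042] -32.35202 [0.05027413368225098, 0.08017494529485703] [347.2514  86.9693]
[0.554  0.2884] -37.07061 [0.05040222778916359, 0.08068773150444031] [281.3984 219.3643]
[-0.3721  0.5381 -0.2458  1.629   0.1507  0.9938  0.2562]
```

View pics/l1.png

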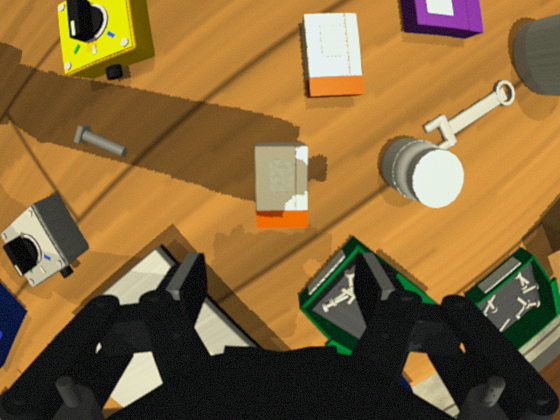

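Enlarged view: cream cartons with an orange band are at (281,185) and (333,55), agreeing with the top camera to 2 mm. The purple one at (442,15) is excluded. I pick the first.

```bash
cat >> pp.py <<'E'
def place(xy,jaw,zrel,zhi,name="pl",opening=.075):
    o=down(np.radians(jaw))
    p=env.sense()["tcp_pos"];env.move_l((p[0],p[1],zhi),rate=.15)
    env.goto((*xy,zhi),o) ; env.wait(.1); w=env.sense()["width"]; print("over, width",w)
    if abs(w-.05)>.005: return False
    g=env.move_l((*xy,zrel+.015),rate=.12,guard=12); g2=env.move_l((*xy,zrel),rate=.02,guard=4)
    s=env.sense();print("down",g,g2,s["tcp_pos"],s["ft_force"],s["width"])
    env.gripper_to(opening);env.wait(.2);env.move_l((*xy,zhi),rate=.15)
    print("clock",env.sense()["clock"]);return True
E
python3 - <<'E'
from pp import *
ok=pick(np.array([.554,.2878]),-37,look=False,lift=.14); print(ok)
snap("wrist","l2.png")
if ok: print(place((.6405,-.018),90,.0795,.15))
f,c=snap("top","l3.png")
E
```

```text
width 0.04905382359308103 32.9667
lifted w 0.048939932864454534 df [ 0.8221  0.8546 -7.7961] 34.4167
True
over, width 0.04901620660931869
down False False [ 0.6406 -0.018   0.0796] [ 0.5807  0.3377 -2.3554] 0.04918362601476999
clock 38.7333
True
```

View pics/l3.png

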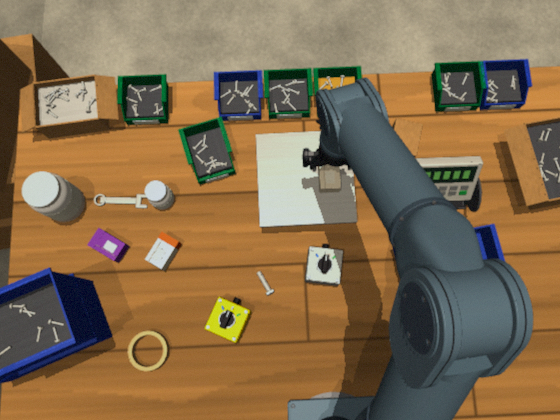

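```bash
python3 - <<'E'
from pp import *
f,c=loadc("l3.png")
r=[x for x in cartons("top",f,c) if x[0][1]>.2];print(r)
ok=pick(r[0][0],r[0][1],lift=.14,name="m1"); print(ok)
if ok: print(place((.6405,.095),90,.0795,.15))
p=env.sense()["tcp_pos"];env.move_l((.50,.06,.28),rate=.2)
snap("wrist","m2.png");snap("top","m3.png");snap("scene","m4.png");print(env.sense()["clock"])
E
```

```text
[(array([0.4799, 0.4031]), np.float32(-31.985775), [0.05152547359466553, 0.08159294724464417], array([168.    , 238.4589]))]
wrist sees [(array([0.4801, 0.4042]), np.float32(-32.004772), [0.05112438648939133, 0.0798865556716919], array([280.1222, 220.4668]))]
refined [0.4801 0.4042] -32.004772
width 0.04873370158472376 42.9333
lifted w 0.04913039985265198 df [  2.177    1.3697 -10.8543] 44.3833
True
over, width 0.048938136998382765
down False False [0.6406 0.0951 0.0796] [ 0.3343 -0.5311 -4.2247] 0.04907424453668178
clock 48.75
True
50.025
```

View pics/m2.png

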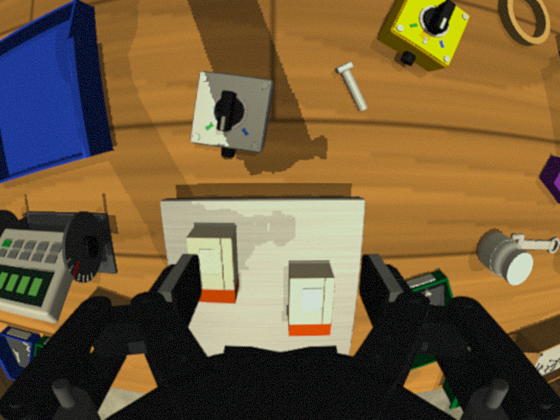

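View pics/m4.png

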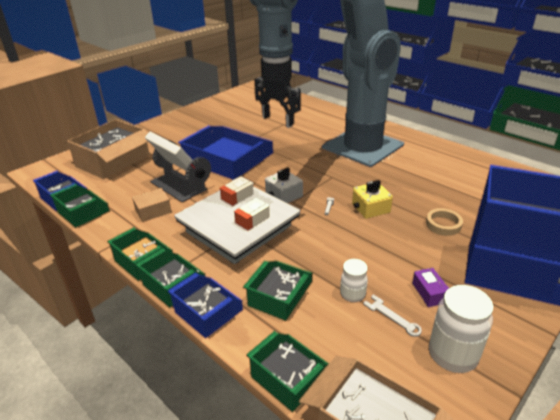

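Both cartons stand on the platform. The left one at wrist (210,262) sits about 3 cm nearer the robot than where I placed it, perhaps from a nudge, so I measure.

```bash
python3 - <<'E'
from cart import *
for n,i in(("wrist","m2.png"),("top","m3.png")):
    f,c=loadc(i)
    hsv=cv2.cvtColor(f,cv2.COLOR_BGR2HSV)
    m=cv2.inRange(hsv,(0,170,110),(14,255,255));k,l,st,ce=cv2.connectedComponentsWithStats(m)
    for j in range(1,k):
        if st[j,4]>60:print(n,st[j],ce[j],onz(n,ce[j],.10,c))
f,c=loadc("m2.png");crop(f,150,180,370,350,3.4,"m2c.png")
f,c=loadc("m3.png");crop(f,240,120,370,300,3.3,"m3c.png")
E
```

```text
wrist [199 290  37  13 418] [217.6675 295.8541] [ 0.6305 -0.0111  0.1   ]
wrist [289 324  42  12 433] [308.7945 329.6236] [0.6791 0.0968 0.1   ]
```

View pics/m2c.png

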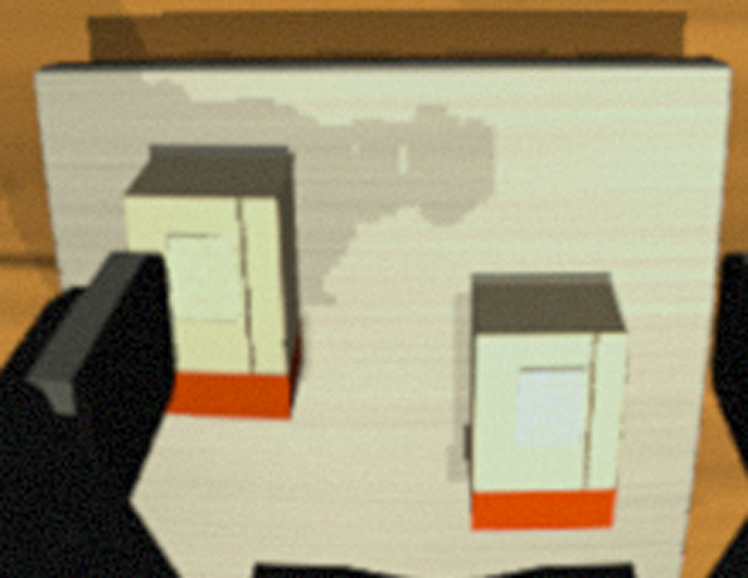

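View pics/m3c.png

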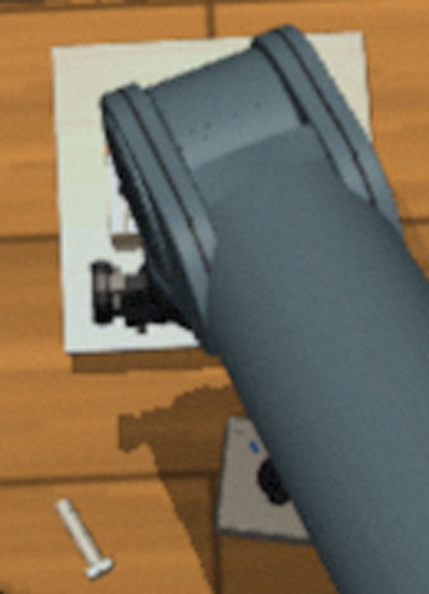

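Carton A was nudged about 4 cm but still stands fully on the platform, free of everything. Now I record by turning clockwise.

```bash
python3 - <<'E'
from sel import *
env.goto((*AX,.20),down(np.radians(Y0)))
f,c=snap("wrist","n0.png")
twist(-1)
snap("wrist","n1.png");f,c=snap("scene","n1s.png")
env.gripper_to(.07);env.wait(.6)
env.move_l((*AX,.20),rate=.15);env.wait(.2)
env.move_l((*AX,.20),rot=down(np.radians(Y0)),rate=.15)
snap("wrist","n2.png");print(env.sense()["clock"],env.sense()["joint_positions"])
a=cv2.imread("pics/n1.png");b=cv2.imread("pics/n2.png");cv2.imwrite("pics/n12.png",cv2.resize(np.hstack([a,b]),(800,300)))
E
```

```text
guard False
tcp [0.4248 0.005  0.0683] [ 0.5188  0.3595 -0.6561]
w 0.012093121340039798 [-1.9076 -2.7723  4.9144] [-0.6233  0.2021  0.0551]
15 [-0.9443  0.2465  0.0421] [-1.2362 -5.316   6.6798] 53.8083
30 [-1.0484  0.239   0.1102] [-1.3373 -5.487   8.2304] 54.2167
40 [-1.1117  0.3234  0.1333] [-1.7938 -6.4665  7.5836] 54.5417
44 [-1.1568  0.2604  0.0892] [-2.0471 -6.0717  7.7321] 54.7917
46 [-1.2339  0.2766  0.3321] [-1.33   -6.3244  8.4841] 55.0417
48 [-1.3293  0.2777  0.8978] [-2.1146 -6.3455  7.6792] 55.2917
59.05 [ 0.1278  0.2122 -0.2749  2.1208  0.0784  0.8181  1.2125]
```

View pics/n12.png

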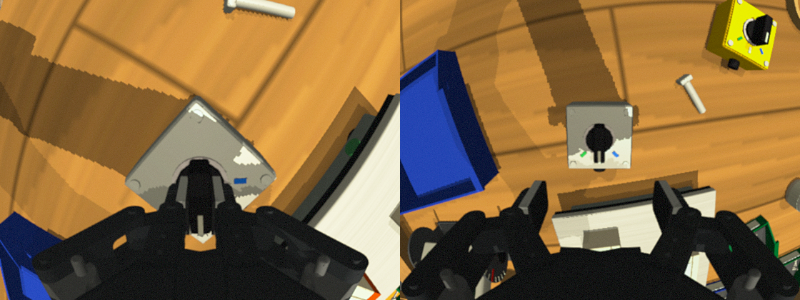

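Stop reached (the moment rose to +0.9 N m at 46–48°), and the selector is back at rest. Next I look at the stock bin to fix its pose.

```bash
python3 - <<'E'
from h import *
env.goto((.44,-.29,.30),down(np.radians(99)))
snap("wrist","o1.png");f,c=snap("top","o2.png");crop(f,240,110,370,290,3.3,"o2c.png");print(env.sense()["clock"],env.sense()["joint_positions"])
E
```

```text
60.3417 [ 0.5886  0.2587 -0.1136  1.7801  0.0318  1.1056  2.1948]
```

View pics/o1.png

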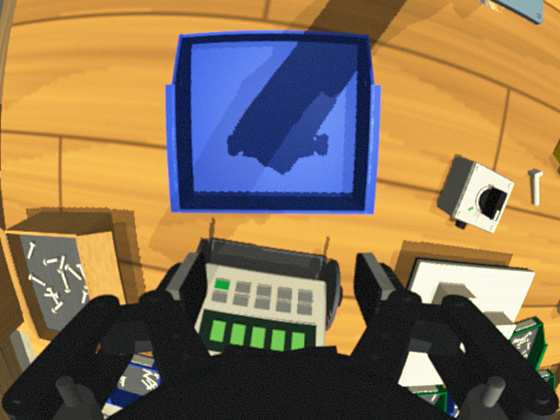

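View pics/o2c.png

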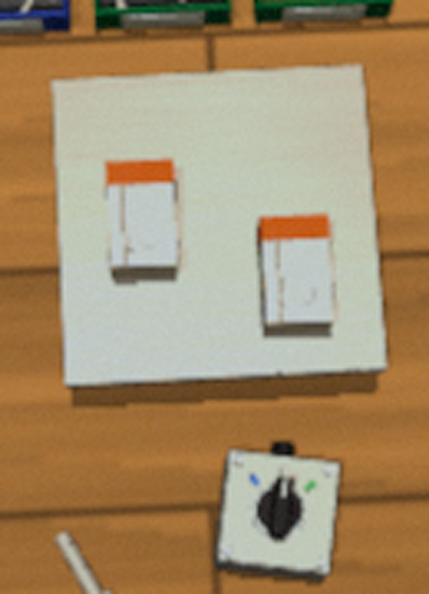

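```bash
python3 - <<'E'
from h import *
f,c=loadc("o1.png")
Q=[onz("wrist",p,z,c)[:2] for p,z in [((170,211),.075),((375,213),.075),((370,37),.049),((180,36),.049)]]
print(np.array(Q),sum(Q)/4)
for i,j in((0,1),(3,2),(3,0),(2,1)):
    d=Q[j]-Q[i];print(np.degrees(np.arctan2(d[1],d[0])),np.linalg.norm(d))
Q=[onz("wrist",p,.004,c)[:2] for p in [(191,192),(356,195)]];print("floor back",np.array(Q))
C=lambda p:(p[0]/3.3+240-.15,p[1]/3.3+110-.15)
for L in ([(259,217),(328,215),(331,323),(264,325)],[(105,162),(173,160),(177,267),(111,268)]):
    Q=[onz("top",C(p),.11)[:2] for p in L];d=Q[0]-Q[3]+Q[1]-Q[2];print(sum(Q)/4,np.degrees(np.arctan2(d[1],d[0])),np.linalg.norm(d)/2,np.linalg.norm(Q[0]-Q[1]))
E
```

```text
[[ 0.502  -0.4132]
 [ 0.4651 -0.1656]
 [ 0.2529 -0.2053]
 [ 0.287  -0.4351]] [ 0.3767 -0.3048]
98.46895356630226 0.2503641231575724
98.42318241386664 0.2323505110381534
5.816189657467357 0.2161348182107892
10.595565506810473 0.21586626142376802
floor back [[ 0.494  -0.4058]
 [ 0.4618 -0.1743]]
[ 0.5916 -0.0155] -1.4951351852751404 0.08092152806870385 0.0504995417259469
[0.6386 0.0944] 0.08784637956749827 0.080969022861411 0.05007375544926177
```

```bash
cat > bin.py <<'E'
from pp import *
bc=np.array([.376,-.306]);by=np.array([-.146,.989]);bx=np.array([.989,.146])
def tobin(k):
    xy=bc+bx*.008+by*k
    print(env.inverse_kinematics((*xy,.0135),down(np.radians(98.4))) is not None)
    p=env.sense()["tcp_pos"];env.move_l((p[0],p[1],.22),rate=.15)
    env.move_l((.47,-.05,.22),rate=.2)
    w=env.sense()["width"];print("w",w)
    if abs(w-.05)>.005:return False
    return place(xy,98.4,.0135,.22,opening=.068)
E
python3 - <<'E'
from bin import *
ok=pick(np.array([.5916,-.0155]),-.8,z=.079,opening=.07,lift=.18,ztop=.11,name="q1");print(ok)
if ok: print(tobin(-.048))
snap("wrist","q2.png")
E
```

```text
wrist sees []
width 0.04942129738598185 64.0083
lifted w 0.049277309223586516 df [ 1.1123  0.2262 -8.4903] 65.2
True
True
w 0.04888279542331887
over, width 0.04931263934633774
down False True [ 0.3906 -0.3521  0.0138] [-0.3919  1.1691  5.0373] 0.04889185790150991
clock 72.4417
True
```

View pics/q2.png

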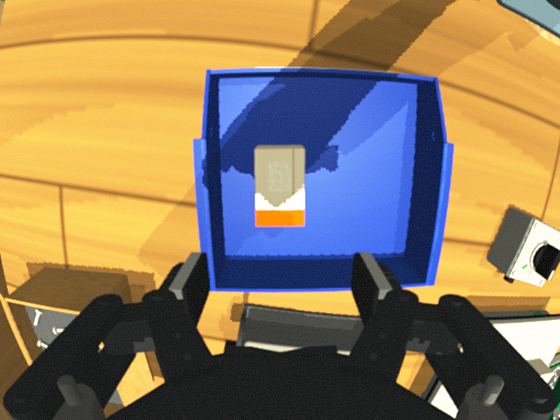

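The first carton lies flat in the bin at (280,190). Next is the second.

```bash
python3 - <<'E'
from bin import *
f,c=snap("top","r0.png")
m=cv2.inRange(cv2.cvtColor(f,cv2.COLOR_BGR2HSV),(3,150,120),(14,255,255))
comps("top",f,(3,150,120),(14,255,255),.11)
crop(f,240,110,370,290,3.3,"r0c.png")
env.move_l((.47,-.05,.24),rot=down(np.radians(90)),rate=.2)
env.goto((.58,.0944,.24),down(np.radians(90)));snap("wrist","r1.png");print(env.sense()["clock"])
E
```

```text
[272 159  21   7 118] [281.8814 161.5678] [0.6716 0.095  0.11  ]
[456 254  21  11 131] [465.8931 258.9618] [ 0.4156 -0.3237  0.11  ]
75.0667
```

View pics/r0c.png

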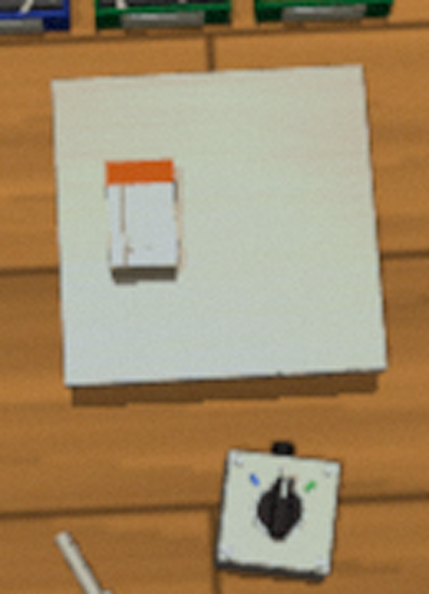

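View pics/r1.png

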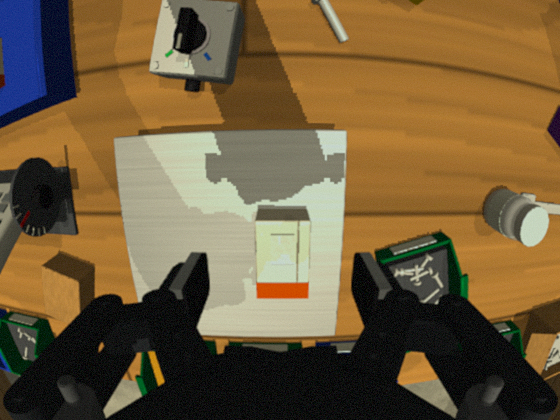

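Carton B has not moved; it is at (0.639, 0.094), wrist (282,250).

```bash
python3 - <<'E'
from bin import *
ok=pick(np.array([.6386,.0944]),0,z=.079,opening=.07,lift=.18,ztop=.11,look=False);print(ok)
if ok: print(tobin(.048))
snap("wrist","s2.png")
E
```

```text
width 0.048880843594116964 77.7417
lifted w 0.04910342199855545 df [ 1.3447  0.0563 -7.8066] 78.9333
True
True
w 0.04897237666840816
over, width 0.04890164956207681
down False True [ 0.3766 -0.2572  0.0139] [-0.5762 -0.6679  4.5567] 0.04887486953766415
clock 86.3667
True
```

View pics/s2.png

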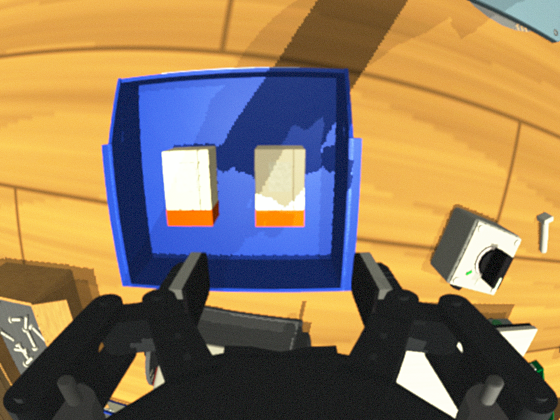

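Both cartons are in the bin, at (190,187) and (280,187). As a final check I repeat the display side view and the overall views.

```bash
python3 - <<'E'
from h import *
a=np.radians(50);o=tool((0,-np.sin(a),-np.cos(a)),(1,0,0))
env.move_l((.47,-.05,.26),rate=.2)
env.goto((.58,-.08,.26),o);env.gripper_to(.085);env.move_l((.58,-.08,.22))
f,c=snap("wrist","t1.png");crop(f,225,85,365,295,2.8,"t1c.png")
env.move_l((.50,-.0,.30));env.goto((.45,.12,.30),down(np.radians(90)))
env.wait(.2)
snap("top","t2.png");snap("scene","t3.png");print(env.sense()["clock"])
E
```

```text
93.7667
```

View pics/t1c.png

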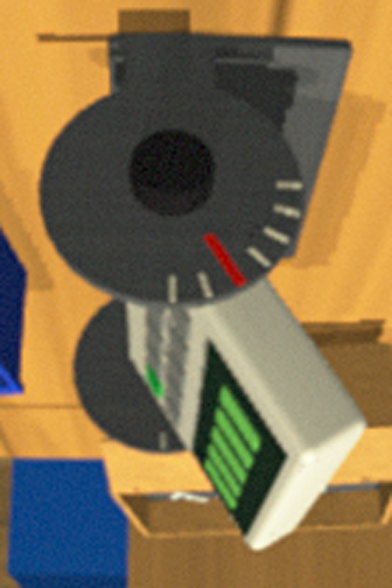

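View pics/t2.png

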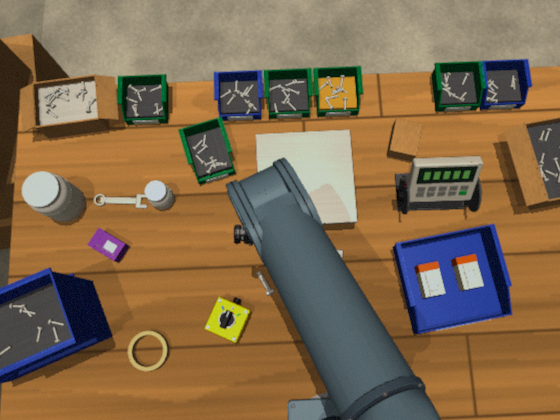

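View pics/t3.png

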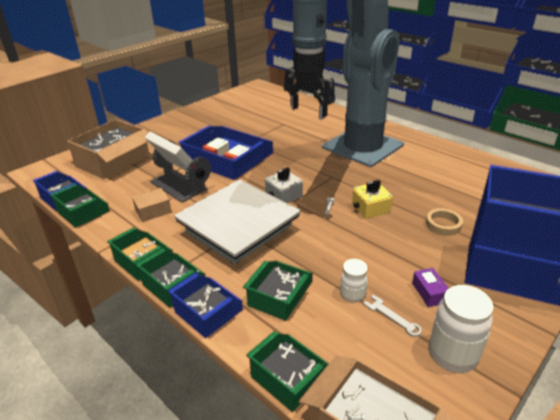

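```bash
python3 - <<'E'
from ang import *
f,c=loadc("t1.png");E=lambda p:(p[0]/2.8+225-.18,p[1]/2.8+85-.18)
yc=-.287
A=lambda a,b:np.degrees(np.arctan2(b[2]-a[2],b[0]-a[0]))
print("red",A(ony(E((207,236)),yc+.088,c),ony(E((241,284)),yc+.088,c)))
F=[ony(E(p),yc+.08,c) for p in [(207,325),(300,455),(268,285),(364,420)]]
print(A(F[0],F[1]),A(F[2],F[3]));m=(F[1]+F[3])/2;print(A((.585,0,.0745),m),np.linalg.norm(F[1]-F[3]))
env.job_done();print(env.sense()["clock"])
E
```

```text
red 59.44298792865195
57.646082347377366 59.12414254651904
60.21407300874444 0.025357858930050336
the job is handed in; nothing more can be done
the job is handed in; nothing more can be done
```

The job is done as asked and handed in at about 94 s; the hand-in reports no verdict.

1. **Display:** I tilted it back from about 77° to 60° and let go. In the last check the edge-to-hinge line read 60.2° and the red mark read 59.4°. The housing's side edges disagreed slightly, reading 57.6° and 59.1°; those hand-picked edges are the less precise measure.
2. **Zero:** With the platform empty, I turned the selector anticlockwise until the wrist moment rose sharply at its stop (about 1.06 N m). I released it, and the picture showed it back in the middle.
3. **Weighing:** I found only two cream cartons with the orange band, and put both on the platform and let go. One then moved about 4 cm by itself but stayed fully on the platform.
4. **Record:** I turned the selector clockwise to its stop (about 0.9 N m) and released it; it was back in the middle in the picture.
5. **Stock bin:** I moved both cartons into the blue bin. The last pictures show them lying flat inside with the platform empty. The purple carton, the yellow box, the jar, the wrench and the other things appear where they were.

The grip never visibly slackened, and the descent guard stopped the arm only at gentle contact (4 N) on the bin floor.

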